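# Push the stuck cell out of the torch barrel into the red tin

## Task

A spent battery cell is stuck in the torch barrel clipped in the steel holder. Pick up the wooden dowel, push the cell with it right through and out of the barrel's far end so that it drops into the open red tin, then draw the dowel back out and lay it flat on the black stand. Do not touch the cell with the gripper, and do not disturb the streaming puck, the coaster, the tealight cup or the torch head.

Things in the scene. Friction and masses are not known exactly. Their poses are not given: they have to be found in the camera images.
- holder: Steel spring clip holder screwed to the stand (never moves), base plate 80 x 50 mm; its two clips grip a clear torch barrel firmly and level, yellow collar at each mouth: 110 mm long, 36 mm outside, bore 28.5 mm, open both ends. Origin: on the stand (z = 0) below the barrel's middle; bore axis 50 mm above it. x axis: along the barrel from near to far mouth; z up.
- near_mouth (a point): Centre of the barrel's near mouth (away from the tin), on the bore's axis 50 mm above the stand, 55 mm back from the barrel's middle: the dowel goes in here, along the holder's x. Nothing stands in line before it for 300 mm.
- far_mouth (a point): Centre of the barrel's far mouth, on the bore's axis, 50 mm above the stand, over the tin; the cell comes out here. In the top of the bore, from 85 to 33 mm before this mouth, a sprung brass strip presses on the cell; once the cell has passed, it hangs about 10 mm above the bore's axis.
- cell: C-size battery cell, green with a copper-coloured end, 26 mm diameter, 50 mm long, about 65 g; loose, but stuck under the sprung strip: 5 to 10 N along the bore slides it. Origin: its centre; x along its length. At the start the centre lies from 22 mm before to 2 mm past the barrel's middle. It drops into the tin once its rear end has reached the far mouth or nearly so.
- tin: Open red plastic tin fixed on the stand, 110 mm long (x, within 5 degrees of the barrel's line) x 90 mm wide x 28 mm high, walls and floor 3 mm. Origin: centre of its underside. Its near rim is 8 to 16 mm back under the barrel's end, 4 mm below it. Its hinged lid, on the side away from the barrel, stands open, to 150 mm above the stand.
- dowel_mid (a point): Centre of the loose wooden dowel: a plain light-wood round rod, 250 mm long, 16 mm in diameter, both ends flat and alike, about 32 g, lying on the stand (centre 8 mm above it). Its x axis runs along the dowel; either end may be used.
- puck: Bystander: white streaming puck, 100 mm in diameter, 22 mm high. Origin: centre of its underside.
- coaster: Bystander: round blue ceramic coaster with a cork bottom, 100 mm in diameter, 9 mm thick; the tealight cup stands on it. Origin: centre of its underside.
- tealight_cup: Bystander: frosted glass tealight cup on the coaster, 66 mm in diameter at the rim, 60 mm high. Origin: centre of its underside.
- torch_head: Bystander: yellow torch head standing lens up, 54 mm in diameter, 53 mm high. Origin: centre of its underside.
Mind the look-alikes: they are no part of the job. Leave any purple look-alike of the holder alone. Of the things that look like the tin, the smaller one is meant.

How it is judged:
By the outcome, as a careful person would: the job done as asked, in the order asked, and still so for the second after the job is handed in, with the robot touching nothing.
It also fails if it takes over 58 s, if anything falls off the work surface, if the arm or the gripper's body presses on something with over 40 N, if the wrist force passes 120 N, or if a joint passes its speed limit or range.

## Robot

A 6-joint arm with a two-finger parallel gripper is mounted at the origin on the work surface. World frame = base frame: x ahead of the robot, y to its left, z up, the work surface at z = 0. Lengths are in m, angles in rad, forces in N, time in s.
With the tool pointing down it reaches from about 0.375 to 0.975 m from the base axis. Payload 3.8 kg.
Tool frame: the origin (TCP) lies on the centre line of the jaws, within the pads' length; the fingertips stand 11 mm ahead of it and the grasp point (between the pads) lies 8 mm behind it; y points along the fingers, x is the direction in which the jaws open and shut, and the axes are right-handed (so a half turn about y gives the same grasp; the last joint's range is limited). The gripper opens to 88 mm and grips with 3 to 60 N. Pads are 18 mm wide; open, the fingers measure 123 mm over their backs; the gripper's body (75 mm by 187 mm) begins 45 mm behind the grasp point.
Start: joints at [-1.216, 0.264, 1.604, -0, 1.274, -0.037], TCP at [0.258, -0.624, 0.25] pointing down, gripper open.
Joint ranges: [-2.63, 2.63], [-0.94, 2.18], [0.31, 2.57], [-1.31, 4.45], [0, 2.66], [-2.55, 2.55]. Speed limits (rad/s): [2.57, 2.57, 3.14, 3.14, 3.14, 3.14].

## Interface

Orientations are given as a rotation vector (axis times angle).
In Python, from rig import r, vision, workorder, sensors gives the robot as it stands. Calls block until the motion is done:
- r.reach(position, orientation): joint-space move of the TCP to a pose.
- r.line_to(position, frame=None, v=0.15, until_force=None): straight line of the TCP; frame=None keeps the orientation; v is the mean speed in m/s. With until_force (N) it stops when the force on the tool has changed by that much, and returns True; else False.
- r.move_joints(angles): joint-space move.
- r.set_gripper(opening, newtons=None): opening from 0.0 (shut) to 1.0 (fully open); newtons is the grip in N (None keeps the last); returns when the fingers have stopped.
- r.dwell(seconds).
- r.inverse_kinematics(position, orientation): joint angles nearest the present ones, or None.
- vision.capture(name): name is "scene" or "top" or "wrist"; returns the picture (400x640x3 uint8, red, green, blue); there is no depth.
- vision.get_calibration(name): a dict with "fx", "fy", "cx", "cy" (pixels), "pose" (4x4, takes a point from camera to world coordinates). Camera axes: x right, y up, looking along -z (the intrinsics and any distortion apply to the point x, -y, -z); pixel columns grow to the right and rows downward; lengths in m; the calibration is good to about 2 mm. A picture is of the moment at which its call begins: read the wrist's pose just before it. get_calibration takes no time and is no camera call; for the wrist camera it gives the pose at the moment of the call.
A pose or a line that the arm cannot do raises r.MotionError and nothing moves.
- workorder.sign_off(): hands the job in, once; it reports no verdict.
Readings, each from a call of its own:
- sensors.get_clock(): time.
- sensors.get_joint_pos(): joint angles.
- sensors.get_joint_vel(): joint speeds.
- sensors.get_joint_torque(): joint torques, N m.
- sensors.get_eef_pos(): TCP position.
- sensors.get_eef_rot(): TCP orientation.
- sensors.get_contact_force(): force on the tool from outside, world axes, zero at the start.
- sensors.get_moment(): the same for the moment, N m.
- sensors.get_finger_gap(): opening from 0.0 (shut) to 1.0 (fully open).
Only numpy, scipy, OpenCV 4.12 (cv2) and the standard library are available. Lean on these libraries where they do the work, as an engineer would, in place of code of your own. Each camera call takes 0.05 s, during which the arm holds its last target.

## Working session

There is one attempt and no reset: what is moved stays moved. The work goes in short steps, each a Python script; the robot and the scene stay as the last script left them, time stands still between calls to the robot, and variables do not carry over. Pictures are saved under pics/ and viewed, and the job is handed in when it is done.

```bash
ls; mkdir -p pics
python3 - <<'E'
from rig import r, vision, workorder, sensors
import cv2,numpy as np
for n in ["scene","top","wrist"]:
    c=vision.get_calibration(n); print(n,{k:(np.round(v,4).tolist() if k=='pose' else v) for k,v in c.items()})
    im=vision.capture(n); cv2.imwrite(f"pics/{n}0.png",im[:,:,::-1])
print(sensors.get_clock(),sensors.get_eef_rot())
E
```

```text
pics
scene {'fx': 389.652245472245, 'fy': 389.652245472245, 'cx': 317.70927175136035, 'cy': 194.57767538316193, 'pose': [[-0.5299, -0.6539, 0.54, 1.1144], [0.8479, -0.4214, 0.3218, 0.3875], [0.0171, 0.6284, 0.7777, 0.8539], [0.0, 0.0, 0.0, 1.0]]}
top {'fx': 368.969495747611, 'fy': 368.969495747611, 'cx': 318.4982231134486, 'cy': 193.60510906209987, 'pose': [[-0.0069, 0.991, -0.1334, 0.4107], [-1.0, -0.0063, 0.0045, 0.0559], [0.0037, 0.1334, 0.9911, 1.2351], [0.0, 0.0, 0.0, 1.0]]}
wrist {'fx': 281.58765107470646, 'fy': 281.58765107470646, 'cx': 321.09946270707536, 'cy': 197.94871214969473, 'pose': [[0.382, 0.8925, 0.24, 0.3196], [-0.9242, 0.3693, 0.0977, -0.599], [-0.0014, -0.2591, 0.9658, 0.3834], [0.0, 0.0, 0.0, 1.0]]}
0.15 [-1.36842664  0.91695663 -0.91462648]
```

View pics/scene0.png

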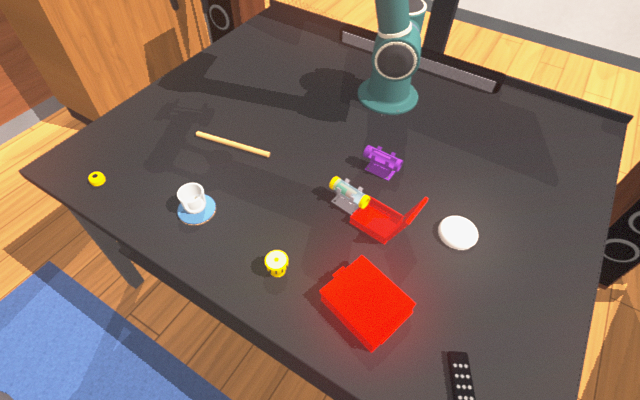

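View pics/top0.png

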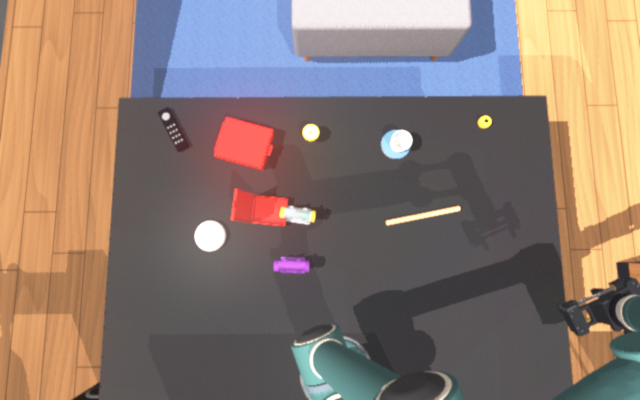

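View pics/wrist0.png

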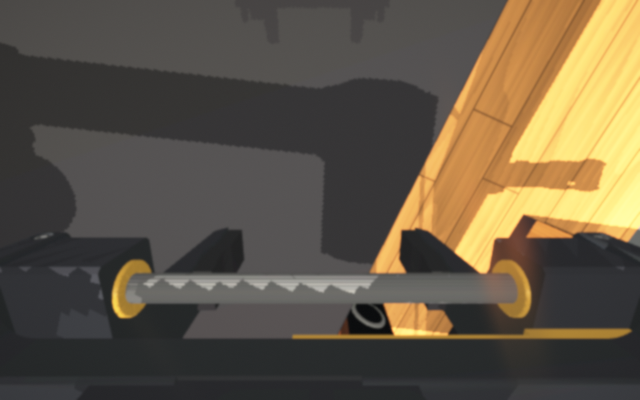

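Candidates, in top-view pixels:
- **Holder:** clear barrel with yellow collars at (297,215), or the purple look-alike at (291,265). I choose the clear one.
- **Tin:** small open red tin at (260,208), or the bigger red box at (245,143). I choose the small one at the barrel's end.
- **Dowel:** only the wooden rod at (423,215).

Yellow items at (311,132) and (485,122) are not used. Next I'll take a crop and measure.

```bash
cat > h.py <<'E'
from rig import r, vision, workorder, sensors
import cv2,numpy as np
from scipy.spatial.transform import Rotation as R
def ray(c,u,v):
    p=np.array(c['pose']); d=p[:3,:3]@np.array([(u-c['cx'])/c['fx'],-(v-c['cy'])/c['fy'],-1]); return p[:3,3],d/np.linalg.norm(d)
def onplane(c,u,v,z):
    o,d=ray(c,u,v); return o+d*(z-o[2])/d[2]
def tri(c1,p1,c2,p2):
    o1,d1=ray(c1,*p1);o2,d2=ray(c2,*p2)
    s=np.linalg.lstsq(np.c_[d1,-d2],o2-o1,rcond=None)[0]
    a=o1+s[0]*d1;b=o2+s[1]*d2; return (a+b)/2,np.linalg.norm(a-b)
def proj(c,P):
    p=np.array(c['pose']); q=p[:3,:3].T@(np.array(P)-p[:3,3]); return np.array([c['cx']+c['fx']*q[0]/-q[2],c['cy']-c['fy']*q[1]/-q[2]])
E
python3 - <<'E'
from h import *
c={n:vision.get_calibration(n) for n in("top","scene")}
print([k for k in c['top']])
I={n:cv2.imread(f"pics/{n}0.png") for n in c}
for n,(x,y,w,h) in {'top':(215,180,120,100),'scene':(310,140,130,110)}.items():
    cv2.imwrite(f"pics/crop_{n}.png",cv2.resize(I[n][y:y+h,x:x+w],None,fx=5.,fy=5.,interpolation=cv2.INTER_CUBIC))
for n in I:
    hsv=cv2.cvtColor(I[n],cv2.COLOR_BGR2HSV)
    x,y,w,h={'top':(370,195,100,40),'scene':(185,120,100,45)}[n]
    m=cv2.inRange(hsv,(10,50,110),(30,255,255)); k=np.zeros_like(m);k[y:y+h,x:x+w]=m[y:y+h,x:x+w]
    cs,_=cv2.findContours(k,cv2.RETR_EXTERNAL,cv2.CHAIN_APPROX_NONE); q=max(cs,key=cv2.contourArea)
    rc=cv2.minAreaRect(q); print(n,'dowel',rc)
    b=cv2.boxPoints(rc); e=sorted([(np.linalg.norm(b[i]-b[(i+1)%4]),tuple((b[i]+b[(i+1)%4])/2)) for i in range(4)],key=lambda t:t[0])[:2]
    P=[onplane(c[n],*t[1],0.008) for t in e]; print(P,np.linalg.norm(P[0]-P[1]))
    m=cv2.inRange(hsv,(24,150,150),(36,255,255))
    nl,l,st,ce=cv2.connectedComponentsWithStats(m)
    x,y,w,h={'top':(270,195,60,40),'scene':(320,165,60,50)}[n]
    for i in range(1,nl):
        if x<ce[i][0]<x+w and y<ce[i][1]<y+h and st[i][4]>4: print('yel',st[i],ce[i],onplane(c[n],*ce[i],0.05))
E
```

```text
['fx', 'fy', 'cx', 'cy', 'pose']
top dowel ((422.576904296875, 215.3846435546875), (7.256296634674072, 77.07363891601562), 78.69007110595703)
[array([ 0.52489199, -0.42370594,  0.008     ]), array([ 0.47613899, -0.16932364,  0.008     ])] 0.2590119798216914
yel [312 218   3   4   5] [313.2 219.8] [0.48550155 0.0680208  0.05      ]
scene dowel ((232.5413055419922, 143.36239624023438), (78.44596862792969, 6.321653366088867), 16.699243545532227)
[array([ 0.52187139, -0.42629967,  0.008     ]), array([ 0.47314705, -0.16654868,  0.008     ])] 0.2642813599454064
yel [330 176  10  12  50] [333.44 180.9 ] [0.49215839 0.06554969 0.05      ]
yel [360 195  10  13  87] [364.13793103 200.82758621] [0.50804074 0.16855558 0.05      ]
```

View pics/crop_top.png

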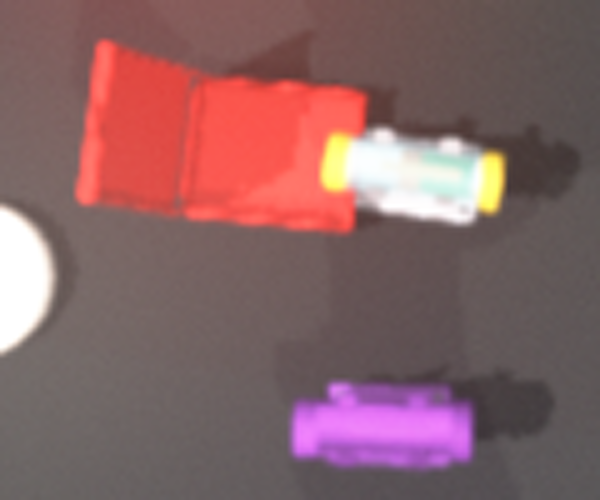

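View pics/crop_scene.png

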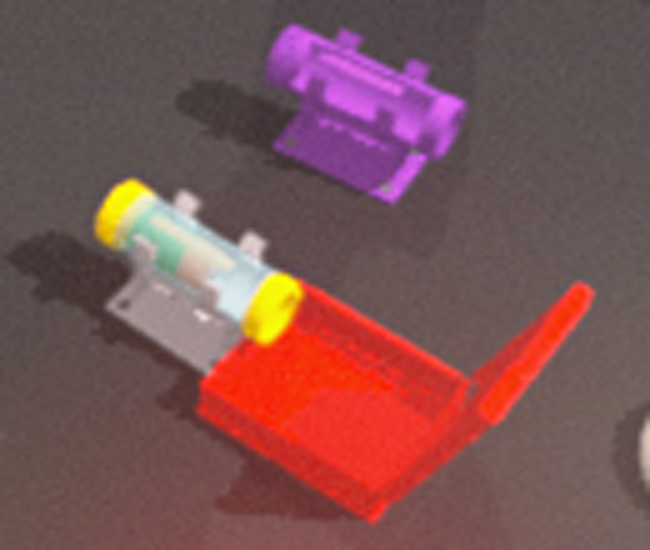

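```bash
cat >> h.py <<'E'
def ori(d): # tool down, tool z' so that camera side lies along horizontal dir d (set by sign S)
    d=np.array([d[0],d[1],0.])/np.hypot(d[0],d[1]); y=np.array([0,0,-1.]); z=S*d; x=np.cross(y,z)
    return R.from_matrix(np.c_[x,y,z]).as_rotvec()
S=1
E
python3 - <<'E'
from h import *
T=R.from_rotvec(sensors.get_eef_rot()).as_matrix(); print(T.round(3))
p=np.array(vision.get_calibration("wrist")["pose"]); print(T.T@(p[:3,3]-sensors.get_eef_pos()), (T.T@p[:3,:3]).round(3))
import h
for s in (1,-1):
    h.S=s
    for pos in ([.5,.05,.25],[.5,-.33,.1],[.5,.02,.05]):
        for d in ((0.15,1),):
            print(s,pos,r.inverse_kinematics(pos,ori(d)))
E
```

```text
[[ 0.382 -0.001  0.924]
 [-0.924  0.002  0.382]
 [-0.002 -1.     0.   ]]
[ 0.0010133  -0.1349291   0.06665125] [[ 1.     0.    -0.001]
 [-0.001  0.259 -0.966]
 [ 0.     0.966  0.259]]
1 [0.5, 0.05, 0.25] [ 0.0500955  -0.0660566   1.96426014  0.          1.24338911  0.19898545]
1 [0.5, -0.33, 0.1] [-0.62494853  0.25659228  1.90758966  0.          0.97741071 -0.47605858]
1 [0.5, 0.02, 0.05] [-0.00980208  0.15420281  2.1461801   0.          0.84120975  0.13908787]
-1 [0.5, 0.05, 0.25] None
-1 [0.5, -0.33, 0.1] None
-1 [0.5, 0.02, 0.05] None
```

Run:
```python
from h import *
def snap(n):
    c=vision.get_calibration("wrist"); im=vision.capture("wrist")[:,:,::-1]; cv2.imwrite(f"pics/{n}.png",im); np.save(n+".npy",c,allow_pickle=True)
d=(np.array([.508,.1686])-[.492,.0655])
r.reach([.4992,-.37,.2],ori((-.0487,.254))); snap("wd")
r.reach([.495,.04,.2],ori(d)); snap("wb1")
r.line_to([.485,-.03,.2]); snap("wb2")
print(sensors.get_clock())
```

```text
3.775
```

View pics/wb1.png

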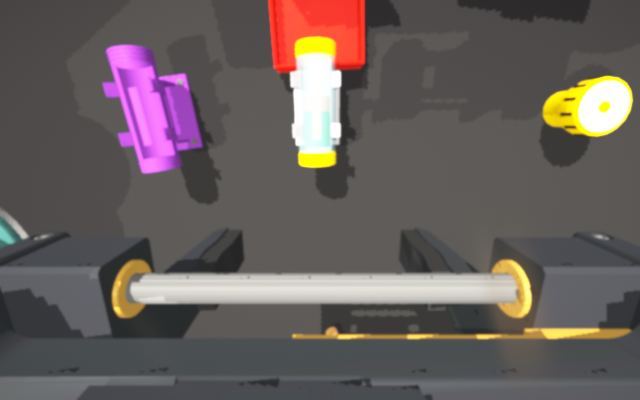

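View pics/wb2.png

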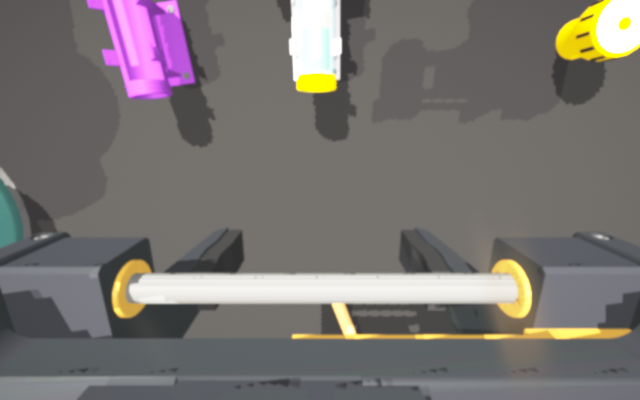

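View pics/wd.png

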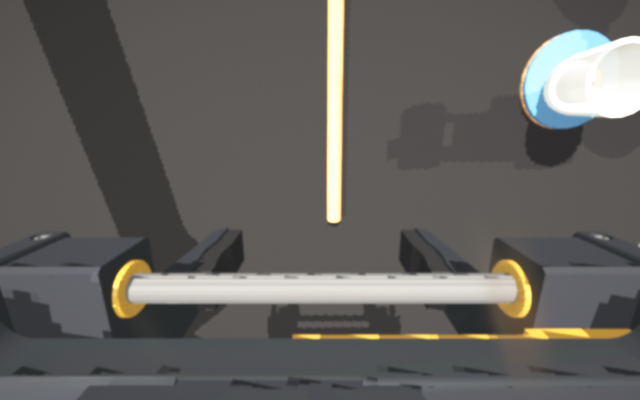

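wb1 shows the barrel at columns 293–340 with its near collar at about (317,158) and far collar at (317,45). wd shows the dowel's rear end at about (334,220).

Run:
```python
from h import *
def ld(n): return np.load(n+".npy",allow_pickle=True).item(), cv2.imread(f"pics/{n}.png")
for n in("wb1","wb2"):
    c,I=ld(n); hsv=cv2.cvtColor(I,cv2.COLOR_BGR2HSV)
    m=cv2.inRange(hsv,(24,150,120),(36,255,255))
    nl,l,st,ce=cv2.connectedComponentsWithStats(m)
    for i in range(1,nl):
        x,y,w,h,a=st[i]
        if a>50 and 270<ce[i][0]<370 and ce[i][1]<200:
            mid=(x+w/2-.5); print(n,st[i],mid,ce[i].round(1),'c',onplane(c,*ce[i],.05).round(4),'rows top/bot',onplane(c,mid,y,.06).round(4),onplane(c,mid,y+h-1,.06).round(4), 'width',np.linalg.norm(onplane(c,x-.5,ce[i][1],.05)-onplane(c,x+w-.5,ce[i][1],.05)))
            print(sorted(set(np.where(l==i)[0])).__len__())
c,I=ld("wd"); hsv=cv2.cvtColor(I,cv2.COLOR_BGR2HSV)
m=cv2.inRange(hsv,(8,50,100),(32,255,255)); m[230:]=0;m[:,:300]=0;m[:,370:]=0
ys=np.arange(2,215,8); pts=[]
for y in ys:
    xs=np.where(m[y])[0]; pts.append(onplane(c,xs.mean(),y,.008)[:2]); 
pts=np.array(pts); k=np.polyfit(pts[:,1],pts[:,0],1); print('dowel line x=k0*y+k1',k,'res',np.abs(np.polyval(k,pts[:,1])-pts[:,0]).max())
y0=np.where(m.any(1))[0].max(); xs=np.where(m[y0])[0].mean(); print('rear end',y0,onplane(c,xs,y0,.008),onplane(c,xs,y0,0.0))
for y in(20,200): xs=np.where(m[y])[0]; print('w',np.linalg.norm(onplane(c,xs.min()-.5,y,.008)-onplane(c,xs.max()+.5,y,.008)))
# tri of near collar from top/scene w/ wb1
```

```text
wb1 [295  37  40  20 612] 314.5 [314.4  45.4] c [0.5109 0.1719 0.05  ] rows top/bot [0.5119 0.1761 0.06  ] [0.5094 0.1611 0.06  ] width 0.03660104337625604
20
wb1 [298 152  38  16 489] 316.5 [316.8 159.7] c [0.4965 0.0685 0.05  ] rows top/bot [0.4978 0.0771 0.06  ] [0.4955 0.0627 0.06  ] width 0.03843143435734283
16
wb2 [296  74  40  19 659] 315.5 [315.9  82.9] c [0.4969 0.0708 0.05  ] rows top/bot [0.4976 0.0769 0.06  ] [0.4952 0.0618 0.06  ] width 0.03776864563002539
19
dowel line x=k0*y+k1 [-0.19894034  0.44238757] res 0.0007672013849384651
rear end 223 [ 0.52475734 -0.42162335  0.008     ] [ 0.52567401 -0.4244405   0.        ]
w 0.019534572422291036
w 0.020496272672282587
```

```bash
cat >> h.py <<'E'
B=np.array([.1374,.9905]); MID=np.array([.5038,.1207]); NEAR=MID-.055*B
DD=np.array([-.1951,.9808]); GRIPOFF=.165
def snap(n,cam="wrist"):
    c=vision.get_calibration(cam); im=vision.capture(cam)[:,:,::-1]; cv2.imwrite(f"pics/{n}.png",im); np.save(n+".npy",c,allow_pickle=True)
E
python3 - <<'E'
from h import *
g=np.array([.5010,-.2965])-.04*DD
r.set_gripper(0.6)
r.reach([*g,.08],ori(DD))
print(r.line_to([*g,.013],v=.08,until_force=15), sensors.get_eef_pos())
r.set_gripper(0.0,40); print('gap',sensors.get_finger_gap()*88)
r.line_to([*g,.15],v=.15)
print('gap',sensors.get_finger_gap()*88, sensors.get_contact_force())
p=NEAR-(GRIPOFF+.05)*B
r.reach([*p,.15],ori(B)); r.line_to([*p,.055],v=.1)
snap("pre_w");snap("pre_t","top");snap("pre_s","scene")
print(p,sensors.get_eef_pos(),sensors.get_clock())
E
```

```text
False [ 0.50902456 -0.33597855  0.01298891]
gap 14.889829788278067
gap 14.956203749976774 [-0.49371726 -0.81216578 -1.39737927]
[ 0.466702 -0.146735] [ 0.46740708 -0.14698362  0.05582591] 10.4667
```

View pics/pre_w.png

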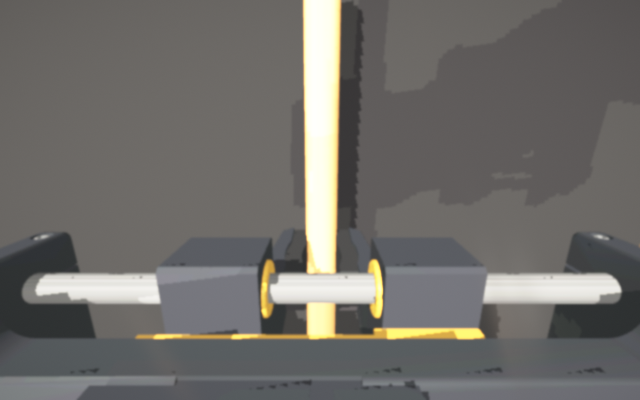

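View pics/pre_s.png

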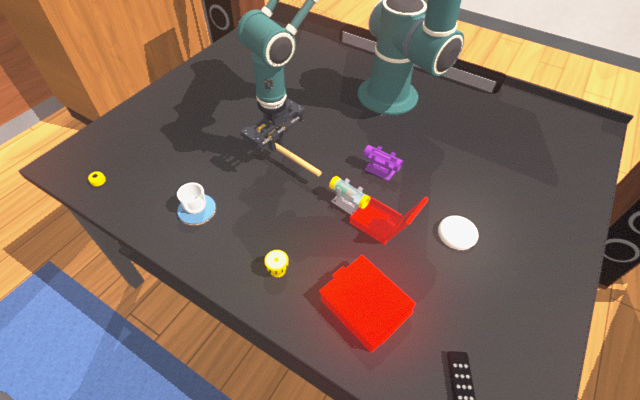

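View pics/pre_t.png

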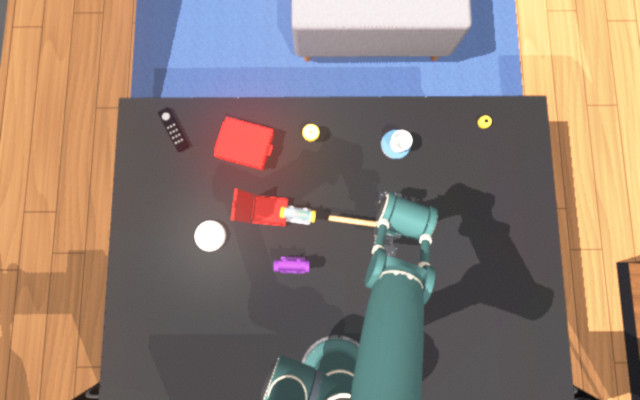

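Run:
```python
from h import *
e={}
for n,(x,y,w,h) in {'pre_t':(322,205,58,25),'pre_s':(265,140,60,40)}.items():
    c=np.load(n+".npy",allow_pickle=True).item(); I=cv2.imread(f"pics/{n}.png"); hsv=cv2.cvtColor(I,cv2.COLOR_BGR2HSV)
    m=cv2.inRange(hsv,(8,50,100),(30,255,255)); k=np.zeros_like(m);k[y:y+h,x:x+w]=m[y:y+h,x:x+w]
    cs,_=cv2.findContours(k,cv2.RETR_EXTERNAL,cv2.CHAIN_APPROX_NONE); q=max(cs,key=cv2.contourArea)
    b=cv2.boxPoints(cv2.minAreaRect(q)); s=sorted([(np.linalg.norm(b[i]-b[(i+1)%4]),tuple((b[i]+b[(i+1)%4])/2)) for i in range(4)],key=lambda t:t[0])[:2]
    ends=[t[1] for t in s]; tip=min(ends,key=lambda t:t[0]) if n=='pre_t' else max(ends,key=lambda t:t[0])
    oth=[t for t in ends if t!=tip][0]
    print(n,tip,oth,onplane(c,*tip,.05),onplane(c,*oth,.05)); e[n]=(c,tip)
    tipexp=[*(NEAR-.05*B),.05]; print('expected tip px',proj(c,tipexp),'near',proj(c,[*NEAR,.05]))
    cv2.imwrite(f"pics/{n}_c.png",cv2.resize(I[y-30:y+h+40,x-50:x+w+30],None,fx=5,fy=5,interpolation=cv2.INTER_CUBIC))
print(tri(*e['pre_t'],*e['pre_s']))
```

```text
pre_t (np.float32(327.81), np.float32(217.32997)) (np.float32(376.25), np.float32(224.24998)) [0.49312264 0.02103772 0.05      ] [ 0.46989656 -0.13408743  0.05      ]
expected tip px [329.17297622 218.48796517] near [313.74299718 216.45241605]
pre_s (np.float32(321.15994), np.float32(174.75398)) (np.float32(273.49734), np.float32(143.7733)) [0.49122301 0.02552489 0.05      ] [ 0.46325203 -0.15740769  0.05      ]
expected tip px [318.80554444 173.04926698] near [332.89125706 181.95239966]
(array([0.49204561, 0.02320548, 0.04980573]), np.float64(0.004855448872992398))
```

View pics/pre_s_c.png

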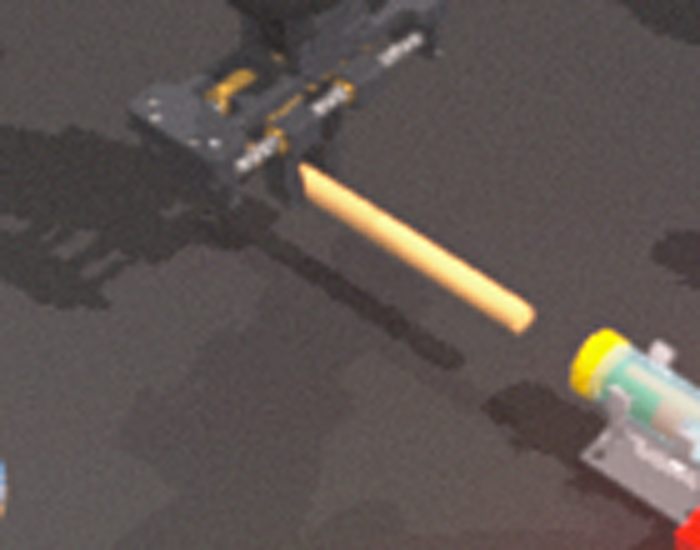

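View pics/pre_t_c.png

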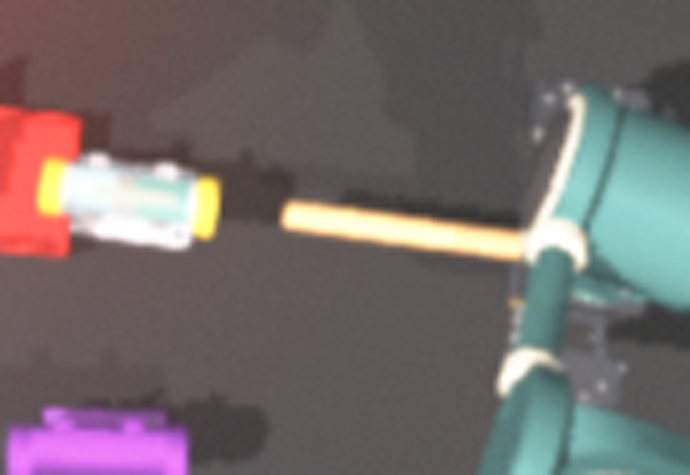

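```bash
sed -i 's/GRIPOFF=.165/GRIPOFF=.172/' h.py
python3 - <<'E'
from h import *
def P(t): return [*(NEAR+(t-GRIPOFF)*B),.053]
f0=np.array(sensors.get_contact_force())
r.line_to(P(-.035),v=.08)
print('in',r.line_to(P(.004),v=.06,until_force=8),np.array(sensors.get_contact_force())-f0)
snap("in_t","top");snap("in_s","scene")
for t in (.03,.06,.085):
    h=r.line_to(P(t),v=.06,until_force=30); print(t,h,(np.array(sensors.get_contact_force())-f0).round(2),sensors.get_eef_pos())
    if h: break
snap("mid_t","top");snap("mid_s","scene"); print(sensors.get_clock(),sensors.get_finger_gap()*88)
for n,(x,y,w,h) in {'t':(225,185,110,55),'s':(300,150,130,100)}.items():
  cv2.imwrite(f"pics/mc_{n}.png",np.vstack([cv2.resize(cv2.imread(f"pics/{k}_{n}.png")[y:y+h,x:x+w],None,fx=3 if n=='s' else 5,fy=3 if n=='s' else 5,interpolation=cv2.INTER_CUBIC) for k in("in","mid")]))
E
```

```text
in False [ 0.73632396 -1.46252604 -2.27812114]
0.03 False [-0.19 -4.34 -1.84] [ 0.47689847 -0.07449459  0.05311276]
0.06 False [ 0.91 -5.35 -1.45] [ 0.48078732 -0.04479286  0.05298113]
0.085 False [ 1.92 -1.54 -1.15] [ 0.48419777 -0.01938597  0.05294537]
13.5167 14.776938282583792
```

View pics/mc_t.png

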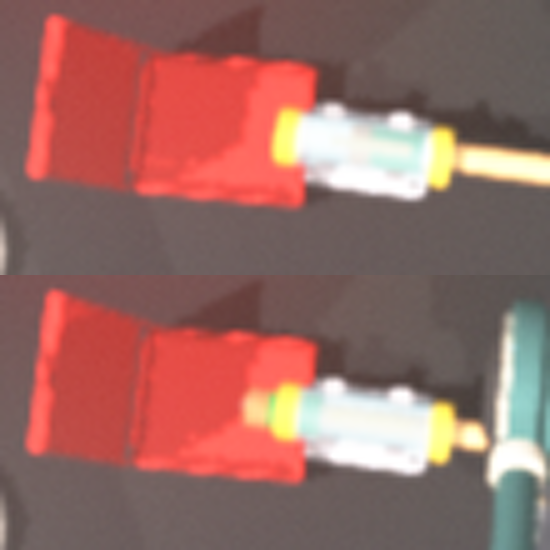

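View pics/mc_s.png

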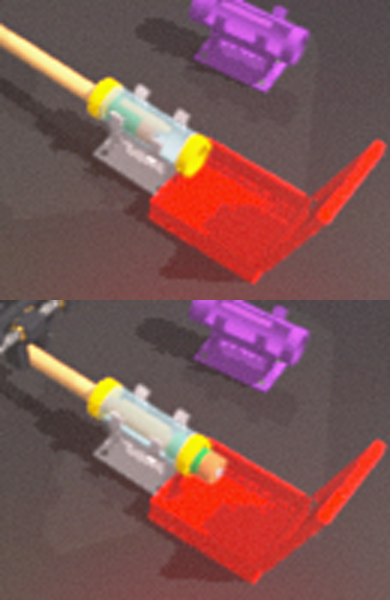

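The cell has moved and its copper end now shows outside the far mouth, at mc_s (213,466). I'll keep pushing.

Run:
```python
from h import *
def P(t): return [*(NEAR+(t-GRIPOFF)*B),.053]
f0=np.array(sensors.get_contact_force())
for t in (.108,.116):
    h=r.line_to(P(t),v=.06,until_force=30); print(t,h,(np.array(sensors.get_contact_force())-f0).round(2))
    if h: break
r.dwell(.4)
snap("e_t","top");snap("e_s","scene"); print(sensors.get_clock(),sensors.get_finger_gap()*88)
for n,(x,y,w,h) in {'t':(225,185,110,55),'s':(300,150,130,100)}.items():
  cv2.imwrite(f"pics/ec_{n}.png",cv2.resize(cv2.imread(f"pics/e_{n}.png")[y:y+h,x:x+w],None,fx=5,fy=5,interpolation=cv2.INTER_CUBIC))
```

```text
0.108 False [-0.29  0.39 -0.03]
0.116 False [ 0.46  0.37 -0.29]
14.8333 14.939280171482542
```

View pics/ec_t.png

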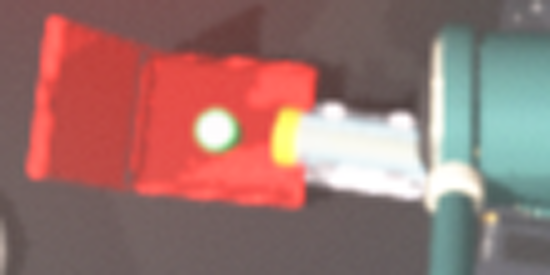

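View pics/ec_s.png

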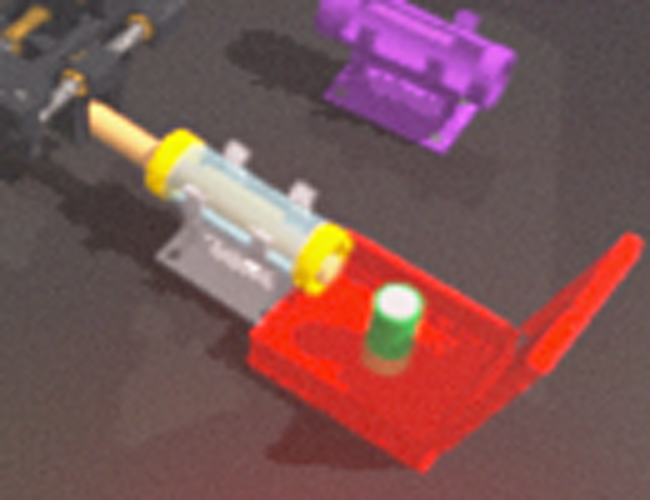

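ec_s shows the cell standing upright inside the small tin at about (395,330), and the dowel tip is at the far mouth. I'll draw the dowel back and lay it down where it came from.

Run:
```python
from h import *
def P(t,z=.053): return [*(NEAR+(t-GRIPOFF)*B),z]
r.line_to(P(-.05),v=.12); print('out',sensors.get_contact_force(),sensors.get_finger_gap()*88)
r.line_to(P(-.05,.13),v=.15)
g=np.array([.5010,-.2965])-.04*DD
r.reach([*g,.08],ori(DD))
r.line_to([*g,.025],v=.08)
print(r.line_to([*g,.0132],v=.03,until_force=6),sensors.get_eef_pos(),sensors.get_contact_force())
r.dwell(.3)
r.set_gripper(0.35); r.dwell(.3)
r.line_to([*g,.12],v=.1)
r.reach([.35,-.45,.25],ori(DD)); r.dwell(.5)
snap("f_t","top");snap("f_s","scene"); print(sensors.get_clock(),sensors.get_contact_force())
```

```text
out [-0.59855097 -0.37922783 -0.7480903 ] 14.627948274172379
True [ 0.50871593 -0.33571555  0.013035  ] [-0.32670944 -0.36064144  4.78343496]
22.9 [-0.06081384 -0.47456141  0.09850008]
```

View pics/f_t.png

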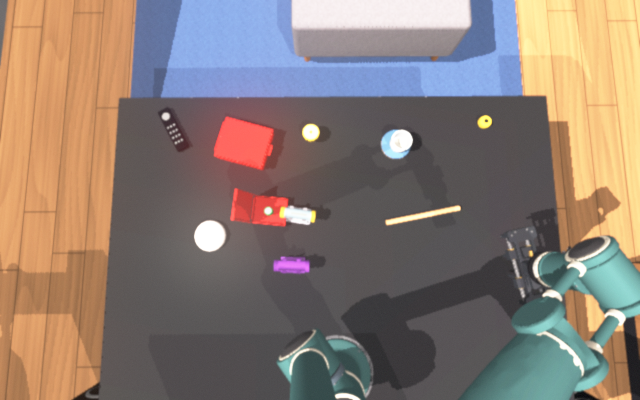

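View pics/f_s.png

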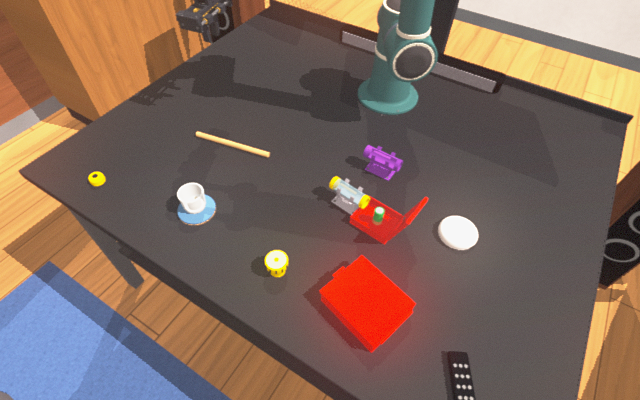

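The dowel lies flat at about (423,215) in f_t. The cell is in the tin at (268,211), and the bystanders are at their starting pixels. I'll confirm nothing is still moving, then hand in.

Run:
```python
from h import *
r.dwell(.7); snap("g_t","top"); a=cv2.imread("pics/g_t.png").astype(int); b=cv2.imread("pics/f_t.png").astype(int); o=cv2.imread("pics/top0.png").astype(int)
print('dowel diff',np.abs(a-b)[195:240,370:480].mean(),'cell',np.abs(a-b)[190:230,230:320].mean())
for n,(u,v) in dict(puck=(210,236),coaster=(396,144),head=(311,132)).items(): print(n,np.abs(a-o)[v-25:v+25,u-22:u+22].mean())
workorder.sign_off(); print(sensors.get_clock())
```

```text
dowel diff 1.0506397306397306 cell 0.927962962962963
puck 0.9986363636363637
coaster 3.3236363636363637
head 1.4207575757575757
the job is handed in; nothing more can be done
the job is handed in; nothing more can be done
```

I pushed the cell through the barrel with the dowel and it dropped into the small red tin, where it stands upright. I then drew the dowel back out and laid it flat where it had been on the stand. The job was handed in at about 24 s on the robot's clock.

- **Forces:** the push took about 5 N at the points I read. No force stop tripped except the intended light touch when setting the dowel down.
- **At rest:** two top pictures about 0.7 s apart show the dowel and cell not moving.
- **Bystanders:** the puck and torch head match their starting pictures to within image noise. The coaster and tealight cup area differs a little more (3.3 against 1.0–1.4 grey levels). I put that down to the arm's shadow, since both sit at the same pixels, but I did not check it further.
- **Disagreement:** the camera views differed by about 3 mm on the barrel's position. The dowel tip sat about 7 mm further forward than planned, with a 5 mm mismatch between the two views that placed it. I corrected the push depth for the 7 mm, and the rest was within the bore's clearance.

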